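# Feed the cutting stack into the die-cutting machine

## Task

The cutting stack (orange board, black foam and clear plate, as one piece) lies askew on the feed table of the blue hand-cranked die-cutting machine. Push it with the fingertips, sliding flat on the table and never picked up, square between the two yellow guides until its leading edge is fully home against the rollers, then move clear of it. Leave the crank and the things lying about alone.

Things in the scene. Friction and masses are not known exactly. Their poses are not given: they have to be found in the camera images.
- press: blue hand-cranked die-cutting machine, A6 size, fixed to the bench. Origin: at bench level (z = 0), below the roller axis, midway between the side frames. +x: feed direction (feed table to rollers), +y: the crank's side, z up. Blue side frames at x -75 to +75 mm, y 54.5 to 93 mm either side, 150 mm high. The steel upper roller (40 mm dia) hangs 12 mm above the bed; the stack stops at it
- feed_edge (a point): middle of the free edge of the flat grey feed table, on its top, 45 mm above the bench; the table runs from here (machine x -335 mm) to x -76 mm, is 210 mm wide (y -105 to +105 mm) and level with the bed between the frames; nothing fixed stands on it but the two yellow guides
- guide_a (a point): top centre of the round nose of the yellow guide on the machine's +y side: nose radius 10 mm, at machine x -101 mm, y +64.5 mm. The guide stands 30 mm above the feed table and is 20 mm thick; it runs from the nose to the side frame, its inner face flush with the frame's. The gap between the guides (and the frames) is 109 mm
- guide_b (a point): the same on the machine's -y side (machine x -101 mm, y -64.5 mm)
- bridge_top (a point): top of the blue bridge over the rollers, middle, 154 mm above the bench; it spans machine x -45 to +45 mm and covers the rollers; two black knobs on it rise to 164 mm
- nip (a point): point on the bed (45 mm above the bench), on the machine's centre line, where the stack's leading edge stops against the rollers: 14.3 mm before the roller axis. The rollers do not turn under pushes below 25 N
- stack: the cutting stack: one rigid loose slab 150 mm long (x), 105 mm wide (y), 18 mm high, 0.3 to 0.6 kg; orange board, black foam with a white half-moon die, clear plate on top. Origin: centre of its underside; +x end leads into the machine. It starts flat on the feed table before the guides, its x within 20 degrees of the machine's, its centre within 25 mm of the machine's centre line
- stack_front (a point): middle of the stack's leading edge, at its underside (75 mm along its x from its origin)
- stack_back (a point): middle of the stack's trailing edge, at its underside (75 mm behind its origin)
- crank_handle (a point): middle of the black crank handle on the machine's +y side (handle 18 mm dia, 45 mm long, on a 60 mm arm standing up within 46 degrees of vertical); the crank stays as it is, to be turned later by hand
- pincushion: shoe-shaped metal pincushion with pins, loose on the bench by the +y side of the feed table, about 95 mm long, 95 mm high with its pins. Origin: underside, below the ankle's front
- pliers: long-nose pliers with blue handles, loose on the bench by the -y side of the machine, 175 mm long, 12 mm high. Origin: below the pivot; jaws to its +x
- knife: yellow snap-off craft knife, blade drawn in, loose on the bench in front of the feed table's free edge and about parallel to it, 155 mm long, 20 mm wide, 16 mm high. Origin: centre of the handle's underside; nose to its +x
- heel: black half-moon heel lift of 8 mm rubber, 36 by 72 mm, loose on the bench by the +y side of the machine. Origin: middle of its straight side, underside
There are look-alikes about, which are no part of the job. Leave any pink, purple or red look-alike of the stack alone.

How it is judged:
At the end, for the whole second after the job is handed in: The middle of the stack's leading edge is within about 5 mm of the stop at the rollers, the stack lies flat on the bed between the guides, its centre within 6 mm of the machine's centre line, square to it within 0.06 rad, and is at rest (x of stack_front in the frame of press between -0.0195 and 0 m and y of stack in the frame of press between -0.006 and 0.006 m and angle between the x axis of stack and the x axis of press, either way round below 0.06 rad and z of stack in the frame of press between 0.042 and 0.048 m and linear speed of stack below 0.01 m/s); the robot touches nothing.
It fails at once if the stack is lifted off the feed table (z of stack in the frame of press above 0.054 m).
It fails at once if the stack is tipped up (angle between stack's own z axis and vertical above 0.12 rad).
It fails at once if the stack drops off the feed table (z of stack in the frame of press below 0.036 m).
It fails at once if the crank is turned (distance of crank_handle from where it was at the start of the episode above 0.015 m).
It fails at once if a bystander is disturbed (distance of any of pincushion, pliers, knife, heel from where it was at the start of the episode above 0.02 m).
It also fails if it takes over 67 s, if anything falls off the work surface, if the arm or the gripper's body presses on something with over 40 N, if the wrist force passes 120 N, or if a joint passes its speed limit or range.

## Robot

A 7-joint arm with a two-finger parallel gripper is mounted at the origin on the work surface. World frame = base frame: x ahead of the robot, y to its left, z up, the work surface at z = 0. Lengths are in m, angles in rad, forces in N, time in s.
With the tool pointing down it reaches from about 0.4 to 0.875 m from the base axis. Payload 19.3 kg.
Tool frame: the origin (TCP) lies midway between the tips of the shut fingers; the grasp point (between the pads) lies 19 mm behind it (bot.pinch_z is the distance from the TCP to the grasp point, in m); z points along the fingers, y is the direction in which the jaws open and shut (so a half turn about z gives the same grasp; the last joint's range is limited). The gripper opens to 85 mm and grips with 20 to 120 N. Pads are 22 mm wide; open, the fingers measure 114 mm over their backs; the gripper's body (76 mm by 85 mm) begins 54 mm behind the grasp point. The pads swing forward as they close: fully open they stand 13 mm farther back than shut.
Start: joints at [1.18, 0.521, -0.036, 1.599, 0.021, 1.021, -0.113], TCP at [0.197, -0.593, 0.231] pointing down, gripper open.
Joint ranges: [-2.91, 2.91], [-0.3, 2.13], [-1.5, 1.42], [0.17, 2.43], [-1.26, 4.41], [0.16, 1.93], [-2.52, 2.52]. Speed limits (rad/s): [1.89, 1.89, 2.39, 2.39, 3.01, 3.01, 3.01].

## Interface

Orientations are given as [roll, pitch, yaw] about the fixed x, y, z axes, in that order (R = Rz(yaw) Ry(pitch) Rx(roll)).
In Python, from workcell import bot gives the robot as it stands. The module is installed in compiled form; this text tells all that it offers.
- The arm moves only by the tool move_arm, never from a script. Its argument "moves" is text: rows parted by semicolons, each of 4 numbers parted by spaces: the shift along the tool's x, y, z in mm, then the turn about the tool's z in rad. In form: dx dy dz yaw; .... A call has exactly 10 rows; each row is the pose to reach, as a shift and turn from the pose commanded when the call began, along the tool's axes at that moment; what a row does not reach only later rows make up. A row lasts 1/12 s, in which the tool goes at most 41.7 mm and 7.16 degrees, less where a joint would pass 70% of its speed; a pose out of reach is approached as far as the arm can. A call with a gripper value outside its range is refused whole. "grip" is the opening, from 0 (shut) to 1 (fully open), set as the call begins (left out, the last holds). The fingers move at their own pace and stop on an object; "grip_force" is the grip in N (left out, the last holds). Time passes only in rows, so rows that repeat a pose let the fingers close, or fill a call up. It gives the time, the measured TCP pose, the force and the opening at its end, in the units of the state.
- bot.observe(): the state, without advancing time (a new reading comes with each control period).
- bot.grab_frame(name): name is "side" or "top"; returns a dict with "frame" (384x512x3 uint8, red, green, blue), "z_map" (384x512 float32, m along the optical axis (not along the pixel's ray), 0 where there is no reading), "K" (3x3 intrinsics, pixels), "dist" ([k1, k2, p1, p2, k3] as OpenCV has them; the pictures are not rectified), "eye" and "attitude" of the camera in the world. Camera axes: x right, y up, looking along -z (the intrinsics and any distortion apply to the point x, -y, -z); pixel columns grow to the right and rows downward; lengths in m; the calibration is good to about 2 mm. A picture is of the moment at which its call begins.
- bot.job_done(): hands the job in, once; it reports no verdict.
Trained networks look in a picture, given as the dict that the camera call returned (one of the last four; its "shot" number tells which), for a name from the list of things; names that differ only in an ending like _2 or _b are one class to them, and where a whole thing is asked for, a point or a joint stands for the part that bears it (a point fixed in the world has none). Each returns a list of dicts, best first, with "conf" (0 to 1); they miss things now and then, are a little off and sometimes report something else, mostly with a low value. They report only what shows in the picture. A call takes as long as a camera call. They do not tell look-alikes from the thing itself.
- bot.search_frame(picture, label): "at" ([column, row] in pixels, amid what is visible of it).
- bot.pinpoint(picture, label): "at" ([column, row] in pixels: a listed point, or the origin of a listed thing).
The state is a dict: "clock": time; "qpos": joint angles; "qd": joint speeds; "joint_efforts": joint torques, N m; "position": TCP position; "tool_rot": TCP orientation; "force": force on the tool from outside, world axes, zero at the start; "moment": the same for the moment, N m; "grip_width": finger opening in m.
Only numpy, scipy, OpenCV 4.12 (cv2) and the standard library are available. Lean on these libraries where they do the work, as an engineer would, in place of code of your own. Each camera call takes 0.05 s, during which the arm holds its last target. There are 200 camera calls.

## Working session

There is one attempt and no reset: what is moved stays moved. The work goes in short steps, Python scripts to look and compute and a tool call to move; the robot and the scene stay as the last step left them, time stands still between calls to the robot, and variables do not carry over. Pictures are saved under pics/ and viewed, about 8 in all and at most 12, crops included, and the job is handed in when it is done.

Besides the shell and the picture viewer there is one more tool, called after ">>>" by a JSON object that holds its "op" and its "data", one argument or row to a line. move_arm: Moves the arm, as the interface text tells. Its arguments: {"type":"object","properties":{"moves":{"type":"string"},"grip":{"type":"number"},"grip_force":{"type":"number"}},"required":["moves"]}

```bash
mkdir -p pics
cat > h.py <<'E'
import numpy as np, cv2
from workcell import bot
from scipy.spatial.transform import Rotation as R
def rot(a):
    a=np.array(a,float)
    return a if a.shape==(3,3) else (R.from_euler('xyz',a).as_matrix() if a.size==3 else R.from_quat(a).as_matrix())
def ray(p,uv):
    q=cv2.undistortPoints(np.array([[uv]],float),np.array(p['K']),np.array(p['dist']))[0,0]
    return rot(p['attitude'])@np.array([q[0],-q[1],-1.])
def at_z(p,uv,z):
    d=ray(p,uv);e=np.array(p['eye']);return e+d*(z-e[2])/d[2]
def at_depth(p,uv):
    u,v=map(int,np.round(uv));w=p['z_map'][max(v-2,0):v+3,max(u-2,0):u+3];w=w[w>0]
    return np.array(p['eye'])+ray(p,uv)*np.median(w) if w.size else None
def project(p,X):
    c=rot(p['attitude']).T@(np.array(X)-np.array(p['eye']))
    return cv2.projectPoints(np.array([[c[0],-c[1],-c[2]]]),np.zeros(3),np.zeros(3),np.array(p['K']),np.array(p['dist']))[0][0,0]
def save(p,n): cv2.imwrite('pics/'+n,cv2.cvtColor(p['frame'],cv2.COLOR_RGB2BGR))
E
python3 - <<'E'
from h import *
np.set_printoptions(precision=4,suppress=True)
print(bot.observe())
for c in('top','side'):
    p=bot.grab_frame(c);save(p,c+'0.png');print(c,p['eye'],p['attitude'],p['K'],p['dist'])
    for n in('feed_edge','guide_a','guide_b','bridge_top','nip','stack','stack_front','stack_back','crank_handle','pincushion','knife'):
        for r in bot.pinpoint(p,n)[:3]: print(n,np.array(r['at']),round(r['conf'],2),at_depth(p,r['at']))
E
```

```text
{'clock': 0.0, 'qpos': array([ 1.1798,  0.522 , -0.0363,  1.6   ,  0.0212,  1.0211, -0.1128]), 'qd': array([ 0.0005, -0.002 ,  0.0013,  0.    , -0.0012,  0.0021,  0.0001]), 'joint_efforts': array([  0.0004, -92.7121,   1.9805, -36.994 ,   0.018 ,   0.0082,
        -0.    ]), 'position': array([ 0.1969, -0.5928,  0.2307]), 'tool_rot': array([-3.1405,  0.0001,  0.3208]), 'force': array([-0.7547, -0.2188,  0.22  ]), 'moment': array([ 0.0395, -0.0182, -0.0076]), 'grip_width': 0.08507113329305707}
top [0.3924 0.0193 1.3119] [ 0.1371  0.0341 -1.5866] [[483.5869   0.     255.2701]
 [  0.     483.5869 182.7184]
 [  0.       0.       1.    ]] [-0.0982  0.      0.      0.      0.    ]
feed_edge [213.2 184.1] 0.59 [0.5724 0.1766 0.003 ]
guide_a [298.6 211. ] 0.91 [ 0.4886 -0.051   0.0745]
guide_b [298.6 211. ] 0.91 [ 0.4886 -0.051   0.0745]
bridge_top [347.  186.8] 0.94 [ 0.5385 -0.1646  0.1539]
nip [331.4 189.7] 0.84 [ 0.5323 -0.1269  0.1531]
stack [258.4 179.9] 0.88 [0.5728 0.0509 0.0631]
stack [376.6 110.1] 0.87 [ 0.7672 -0.2776  0.018 ]
stack [136.  203.6] 0.83 [0.5211 0.387  0.0171]
stack_
[... 1288 characters left out ...]
    0.0467]
stack [244.5 197. ] 0.9 [0.559  0.0766 0.0653]
stack [173.5 286.9] 0.8 [0.5078 0.3811 0.0177]
stack [265.7 135.3] 0.67 [ 0.6316 -0.1002  0.1498]
stack_front [112.6 225.6] 0.94 [0.798  0.3477 0.003 ]
stack_front [295.4 310.3] 0.77 [0.2643 0.2388 0.0028]
stack_front [260.3 183.3] 0.69 [ 0.567  -0.0005  0.0628]
stack_back [168.6 207.5] 0.97 [0.7241 0.2112 0.0204]
stack_back [233.1 208.3] 0.72 [0.556  0.1258 0.059 ]
stack_back [234.3 279.2] 0.67 [ 0.4278  0.2622 -0.0017]
crank_handle [263.7 127. ] 0.72 [ 0.678  -0.1478  0.1384]
crank_handle [359.9 188.4] 0.57 [ 0.369  -0.2364  0.0057]
pincushion [202.4 187.5] 0.87 [0.7118 0.0916 0.0261]
knife [206.5 239.6] 0.56 [0.5589 0.2255 0.0159]
```

Run:
```python
import cv2
a=cv2.imread('pics/top0.png');cv2.imwrite('pics/top0c.png',cv2.resize(a[70:290,130:430],None,fx=2.6,fy=2.6,interpolation=cv2.INTER_CUBIC))
```

```text
(no output)
```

View pics/top0c.png

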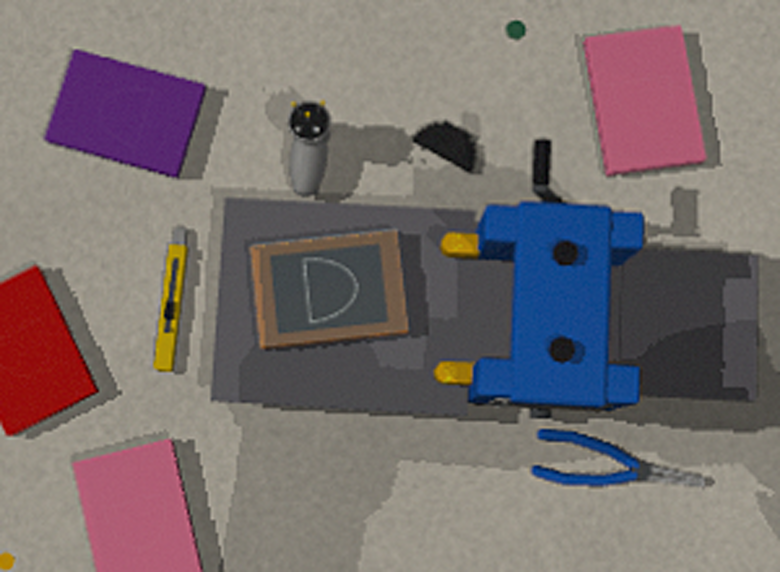

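View pics/side0.png

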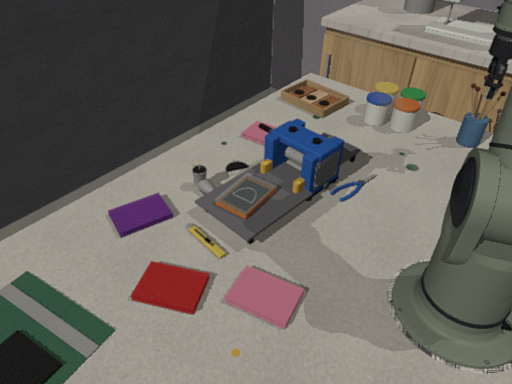

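The real stack is the orange-framed black one on the feed table, at about (257,180) in the top picture. The pink, purple and red slabs on the bench are look-alikes. Next I fit the machine and the stack geometry.

```bash
cat >> h.py <<'E'
def cloud(p):
    h,w=p['z_map'].shape;u,v=np.meshgrid(np.arange(w),np.arange(h))
    q=cv2.undistortPoints(np.stack([u,v],-1).reshape(-1,1,2).astype(float),np.array(p['K']),np.array(p['dist'])).reshape(h,w,2)
    d=np.dstack([q[...,0],-q[...,1],-np.ones((h,w))])*p['z_map'][...,None]
    return d@rot(p['attitude']).T+np.array(p['eye'])
def rect(P): 
    (c,s,a)=cv2.minAreaRect((P[:,:2]*1000).astype(np.float32)); return np.array(c),s,a,cv2.boxPoints((c,s,a))
def hsv(p): return cv2.cvtColor(p['frame'],cv2.COLOR_RGB2HSV)
E
python3 - <<'E'
from h import *
np.set_printoptions(precision=1,suppress=True)
for c in('top','side'):
    p=bot.grab_frame(c);C=cloud(p);H=hsv(p);X,Y,Z=C[...,0],C[...,1],C[...,2]
    ok=(p['z_map']>0)&(X>.35)&(X<.8)&(Y>-.4)&(Y<.25)
    def comp(m,n):
        k,l,s,_=cv2.connectedComponentsWithStats((m&ok).astype(np.uint8))
        for i in range(1,k):
            if s[i,4]>n: yield C[l==i]
    blue=(H[...,0]>100)&(H[...,0]<125)&(H[...,1]>150)
    yel=(H[...,0]>17)&(H[...,0]<32)&(H[...,1]>150)
    print(c,'BLUE z>.14')
    for P in comp(blue&(Z>.14)&(Z<.158),200): print(len(P),*rect(P))
    print('YEL')
    for P in comp(yel&(Z>.068)&(Z<.08),10): print(len(P),P.min(0)*1000,P.max(0)*1000,np.median(P,0)*1000)
    print('STACK')
    m=(Z>.056)&(Z<.068)&(X<.67)&(Y>-.04)&(Y<.17)
    for P in comp(m,200): print(len(P),np.median(P[:,2])*1000,*rect(P))
    print('TABLE')
    for P in comp((Z>.036)&(Z<.068)&(Y>-.07),500): print(len(P),np.median(P[:,2])*1000,*rect(P))
    print('tableout')
    for P in comp((Z>.036)&(Z<.05)&(Y<-.22),100): print(len(P),np.median(P[:,2])*1000,*rect(P))
E
```

```text
top BLUE z>.14
3295 [ 541.2 -162.4] (148.7236785888672, 190.40673828125) 85.8265151977539 [[ 440.9 -229.6]
 [ 630.8 -243.5]
 [ 641.6  -95.2]
 [ 451.7  -81.3]]
YEL
98 [601.2 -92.   69. ] [622.6 -58.   79.6] [612.8 -75.9  74.9]
97 [475.  -82.9  70.9] [493.7 -49.2  79.5] [485.3 -64.9  75.1]
STACK
2237 62.93097901074041 [572.7  57. ] (105.71353912353516, 150.45022583007812) 5.170054912567139 [[513.3 127.1]
 [526.9 -22.7]
 [632.1 -13.2]
 [618.6 136.6]]
TABLE
7057 46.62922930435664 [557.7  47.6] (247.8707733154297, 211.18942260742188) 85.77088928222656 [[443.3 -68.3]
 [653.9 -83.8]
 [672.2 163.4]
 [461.6 178.9]]
tableout
2972 44.90220266495171 [ 531.3 -301.9] (152.77513122558594, 151.9156036376953) 85.474853515625 [[ 449.6 -372.1]
 [ 601.  -384.1]
 [ 613.1 -231.8]
 [ 461.6 -219.8]]
side BLUE z>.14
1398 [ 537.2 -159.9] (144.74806213378906, 188.41656494140625) 85.61007690429688 [[ 437.7 -224.9]
 [ 625.6 -239.3]
 [ 636.7  -95. ]
 [ 448.8  -80.5]]
YEL
58 [599.4 -91.2  68.5] [619.9 -57.3  79.1] [605.8 -74.6  76.3]
67 [471.3 -80.7  68.2] [492.3 -48.   79.2] [479.6 -62.8  75.5]
STACK
1388 64.35812405003455 [570.6  54. ] (108.23478698730469, 155.0426025390625) 5.7253804206848145 [[509.  125.7]
 [524.5 -28.6]
 [632.2 -17.8]
 [616.7 136.5]]
TABLE
4492 47.60149937287272 [555.8  47.8] (247.2281494140625, 215.03160095214844) 86.2003402709961 [[440.3 -68.4]
 [654.9 -82.7]
 [671.3 164. ]
 [456.7 178.3]]
tableout
232 46.57392651688252 [ 461.8 -329.3] (55.187660217285156, 134.69796752929688) 25.569904327392578 [[ 407.9 -280.5]
 [ 466.  -402. ]
 [ 515.8 -378.1]
 [ 457.6 -256.6]]
```

>>> {"op": "move_arm", "data": {
  "moves": "32 -23 0 0.04;63 -45 0 0.08;95 -68 0 0.12;126 -90 0 0.16;158 -113 0 0.2;189 -136 0 0.24;221 -158 0 0.28;252 -181 0 0.32;284 -204 0 0.36;315 -226 0 0.394",
  "grip": 1
}}

```text
clock: 2.13
position: [0.4256, -0.2775, 0.2316]
tool_rot: [3.141, -0.0, -0.075]
force: [1.2, -1.3, 0.7]
grip_width: 0.0854
```

```bash
cat >> h.py <<'E'
O=np.array([541.,-162.]);A=np.radians(-94.15)
MX=np.array([np.cos(A),np.sin(A)]);MY=np.array([-MX[1],MX[0]])
def mac(w): w=np.atleast_2d(w)[:,:2]-O; return np.c_[w@MX,w@MY]
def status():
    s=bot.observe();w=s['position']*1000;yaw=s['tool_rot'][2]
    print('t',round(s['clock'],2),'world',w.round(1),'rpy',s['tool_rot'].round(4),'mach',mac(w).round(1),'F',s['force'].round(1),'w',round(s['grip_width'],4),'q7',s['qpos'][6].round(2))
    return s
def delta(tx,ty,tz,tyaw):
    s=status();w=s['position']*1000;y=s['tool_rot'][2];d=O+tx*MX+ty*MY-w[:2];c,n=np.cos(y),np.sin(y)
    print('move dx dy dz yaw',np.round([d[0]*c+d[1]*n,d[0]*n-d[1]*c,w[2]-tz],1),round((y-tyaw+np.pi)%(2*np.pi)-np.pi,3))
def stack(cam='top'):
    p=bot.grab_frame(cam);C=cloud(p);m=mac(C.reshape(-1,3)*1000).reshape(*C.shape[:2],2);Z=C[...,2]
    M=(Z>.057)&(Z<.068)&(m[...,0]>-330)&(m[...,0]<-76)&(abs(m[...,1])<100)&(p['z_map']>0)
    M&=~((m[...,0]>-118)&(abs(m[...,1])>53))
    k,l,st,_=cv2.connectedComponentsWithStats(M.astype(np.uint8))
    i=1+np.argmax(st[1:,4]);c,s,a=cv2.minAreaRect(m[l==i].astype(np.float32))
    print(cam,'stack mach c',np.round(c,1),'size',np.round(s,1),'a',round(a,2),'corners',cv2.boxPoints((c,s,a)).round(1).tolist());return p,C,m
E
python3 - <<'E'
from h import *
p,C,m=stack('side')
Z=C[...,2]
q=m[(Z>.012)&(Z<.11)&(m[...,1]>107)&(m[...,1]<200)&(m[...,0]>-320)&(m[...,0]<-200)]
print('pinc',q.min(0),q.max(0))
p,C,m=stack('top')
Z=C[...,2]
k=(Z>.012)&(Z<.13)&(m[...,1]>107)&(m[...,1]<215)&(m[...,0]>-320)&(m[...,0]<-200)
print('pinc',m[k].min(0),m[k].max(0),Z[k].max())
for a in range(108,210,10):
    kk=k&(abs(m[...,1]-a)<5)
    if kk.any(): print(a,m[kk][:,0].min(),m[kk][:,0].max(),Z[kk].max())
delta(-205,98,230,A+np.pi/2)
E
```

```text
side stack mach c [-218.2   14.5] size [155.5 108.7] a 9.33 corners [[-303.70001220703125, 55.5], [-286.1000061035156, -51.79999923706055], [-132.6999969482422, -26.600000381469727], [-150.3000030517578, 80.69999694824219]]
pinc [-269.40933595  120.0668759 ] [-226.60442209  199.49748346]
top stack mach c [-220.8   16. ] size [150.3 106. ] a 9.11 corners [[-303.3999938964844, 56.400001525878906], [-286.6000061035156, -48.20000076293945], [-138.1999969482422, -24.399999618530273], [-155.0, 80.19999694824219]]
pinc [-305.06233596  107.39314095] [-227.72127752  208.57480798] 0.0954721473444804
108 -305.06233595515124 -296.9565303085633 0.0395953732695391
118 -263.4063676938378 -241.82251533132788 0.03492206164958267
128 -267.0419988491003 -239.30574475270612 0.03725335274833541
138 -267.270503868459 -234.56195627742528 0.041570064960936515
148 -270.8593129982777 -232.57719892921833 0.044797105796082315
158 -271.26394271567426 -232.5691856014159 0.04499768625748368
168 -269.6904485517648 -233.1090194556463 0.09316620699925648
178 -270.1090246260045 -230.01923541886342 0.07351389922355178
188 -270.67032843248467 -227.72127751796643 0.0954721473444804
198 -268.4393335644631 -230.78800653907777 0.09384225132296864
208 -260.8732624421428 -236.749813672511 0.0719273797163229
t 2.23 world [ 428.4 -274.1  231.5] rpy [-3.14e+00 -1.50e-03 -6.71e-02] mach [[ 119.9 -104.2]] F [-1.2 -1.6 -0.4] w 0.0854 q7 -1.21
move dx dy dz yaw [ 203.9 -323.9    1.5] 0.005
```

>>> {"op": "move_arm", "data": {
  "moves": "20 -32 0 0;41 -65 0 0;61 -97 0 0;82 -130 0 0;102 -162 0 0;122 -194 0 0;143 -227 0 0;163 -259 0 0;184 -292 0 0;204 -324 0 0.005"
}}

```text
clock: 3.07
position: [0.6528, 0.0303, 0.2313]
tool_rot: [3.142, -0.0, -0.078]
force: [0.5, 0.3, -0.8]
grip_width: 0.0855
```

Run:
```python
from h import *
bot.grab_frame('top');bot.grab_frame('top');p=bot.grab_frame('side');save(p,'s1.png')
delta(-205,98,80,A+np.pi/2)
```

```text
t 3.22 world [652.6  31.8 230.5] rpy [-3.1406e+00  7.0000e-04 -7.4300e-02] mach [[-201.4   97.3]] F [-0.4  0.   0.1] w 0.0853 q7 -1.85
move dx dy dz yaw [  0.7  -3.6 150.5] -0.002
```

>>> {"op": "move_arm", "data": {
  "moves": "0 0 25 0;0 -1 50 0;0 -2 75 0;1 -3 100 0;1 -3 120 0;1 -3 140 0;1 -3 155 0;1 -3 165 0;1 -3 170 0;1 -3 170 0"
}}

```text
clock: 4.05
position: [0.6527, 0.0311, 0.0607]
tool_rot: [3.141, 0.001, -0.079]
force: [-0.8, -0.3, -0.6]
grip_width: 0.0854
```

Run:
```python
from h import *
stack('top');p=bot.grab_frame('side');a=p['frame'][100:260,170:370]
cv2.imwrite('pics/s2.png',cv2.cvtColor(cv2.resize(a,None,fx=3.7,fy=3.7,interpolation=cv2.INTER_CUBIC),cv2.COLOR_RGB2BGR))
delta(-205,98,38,A+np.pi/2)
C=cloud(p);m=mac(C.reshape(-1,3)*1000).reshape(*C.shape[:2],2);Z=C[...,2]
k=(p['z_map']>0)&(Z>.067)&(Z<.11)&(m[...,1]>70)&(m[...,1]<125)&(m[...,0]>-290)&(m[...,0]<-125)
for z in range(67,110,6):
    kk=k&(abs(Z*1000-z)<3)
    if kk.any(): print(z,kk.sum(),m[kk].min(0).round(),m[kk].max(0).round())
```

```text
top stack mach c [-263.1    9.3] size [ 64.4 106.1] a 9.29 corners [[-303.3999938964844, 56.400001525878906], [-286.29998779296875, -48.29999923706055], [-222.6999969482422, -37.900001525878906], [-239.89999389648438, 66.80000305175781]]
t 4.15 world [653.5  31.5  62.1] rpy [-3.1415e+00 -9.0000e-04 -7.8500e-02] mach [[-201.1   98.2]] F [-0.2  0.6  0.1] w 0.0852 q7 -1.89
move dx dy dz yaw [-0.3 -3.9 24.1] -0.006
73 1 [-247.   96.] [-247.   96.]
79 10 [-249.   85.] [-151.  106.]
85 22 [-255.   84.] [-149.  105.]
91 24 [-256.   85.] [-149.  109.]
97 23 [-255.   85.] [-150.  105.]
103 25 [-257.   84.] [-148.  106.]
109 17 [-258.   85.] [-150.  105.]
```

View pics/s2.png

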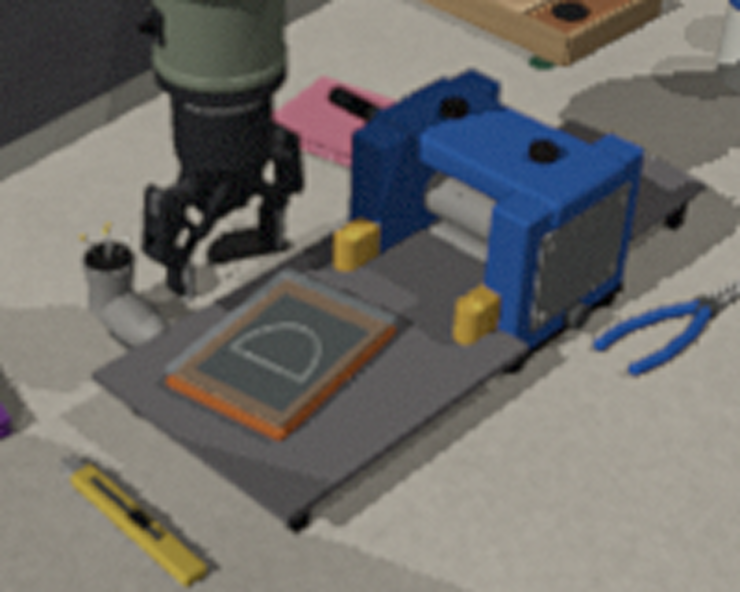

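>>> {"op": "move_arm", "data": {
  "moves": "0 -1 8 -0.003;0 -2 16 -0.005;0 -3 22 -0.005;0 -3 24 -0.005;-3 -3 24 -0.005;-6 -3 24 -0.005;-9 -3 24 -0.005;-12 -3 24 -0.005;-15 -3 24 -0.005;-18 -3 24 -0.005"
}}

```text
clock: 4.98
position: [0.6354, 0.036, 0.0377]
tool_rot: [3.141, -0.001, -0.073]
force: [2.4, -1.0, -0.0]
grip_width: 0.085
```

Run:
```python
from h import *
stack('side');delta(-205,63.5,38,A+np.pi/2)
```

```text
side stack mach c [-220.9   19.9] size [157.3 133. ] a 3.94 corners [[-303.8999938964844, 80.9000015258789], [-294.70001220703125, -51.79999923706055], [-137.8000030517578, -41.0], [-147.0, 91.69999694824219]]
t 5.03 world [634.9  36.1  37.6] rpy [ 3.1415e+00 -3.0000e-04 -7.3300e-02] mach [[-204.4   79.3]] F [ 2.5 -0.2  1.3] w 0.0853 q7 -1.9
move dx dy dz yaw [-15.8  -0.6  -0.4] -0.001
```

>>> {"op": "move_arm", "data": {
  "moves": "-2 0 0 0;-4 0 0 0;-6 0 0 0;-8 0 0 0;-10 0 0 0;-12 0 0 0;-14 0 0 0;-16 0 0 0;-16 0 0 0;-16 0 0 0"
}}

```text
clock: 5.87
position: [0.619, 0.0376, 0.0372]
tool_rot: [-3.141, 0.001, -0.073]
force: [-0.1, 1.0, 0.2]
grip_width: 0.0855
```

Run:
```python
from h import *
status()
for c in('side','top'):
    p=bot.grab_frame(c);a=p['frame'][100:260,170:370] if c=='side' else p['frame'][120:260,190:390]
    cv2.imwrite(f'pics/p3{c}.png',cv2.cvtColor(cv2.resize(a,None,fx=2,fy=2,interpolation=cv2.INTER_CUBIC),cv2.COLOR_RGB2BGR))
a=cv2.imread('pics/p3side.png');b=cv2.imread('pics/p3top.png');cv2.imwrite('pics/p3.png',np.hstack([cv2.resize(a,(375,300)),cv2.resize(b,(400,300))]))
# stack minus fingers: front-most & -y edge
p=bot.grab_frame('side');C=cloud(p);m=mac(C.reshape(-1,3)*1000).reshape(*C.shape[:2],2);Z=C[...,2]
k=(p['z_map']>0)&(Z>.058)&(Z<.068)&(m[...,0]>-330)&(m[...,0]<-118)&(m[...,1]<48)&(m[...,1]>-80)
for x in range(-300,-140,20):
    kk=k&(abs(m[...,0]-x)<5);print(x,m[kk][:,1].min().round(1),end=' ')
```

```text
t 5.87 world [619.   37.6  37.2] rpy [-3.1415e+00  9.0000e-04 -7.3100e-02] mach [[-204.7   63.4]] F [-0.1  1.   0.2] w 0.0855 q7 -1.91
-300 -55.1 -280 -53.7 -260 -54.4 -240 -54.8 -220 -55.3 -200 -54.7 -180 -55.0 -160 -55.0
```

View pics/p3.png

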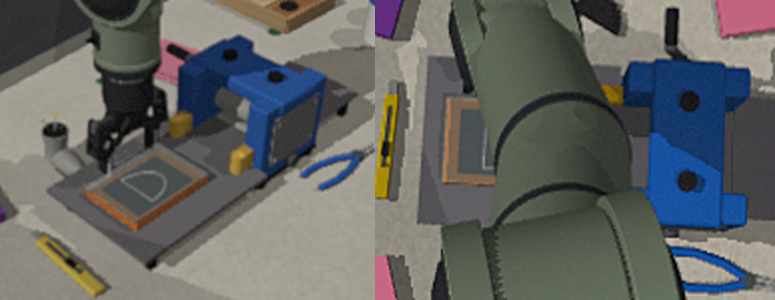

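>>> {"op": "move_arm", "data": {
  "moves": "8 0 0 0;14 0 0 0;14 0 -15 0;14 0 -50 0;14 0 -85 -0.1;0 25 -110 -0.22;-20 55 -115 -0.34;-40 85 -115 -0.46;-60 110 -115 -0.58;-63 114 -115 -0.7"
}}

```text
clock: 6.85
position: [0.5457, -0.0768, 0.1526]
tool_rot: [3.14, 0.003, 0.628]
force: [0.5, -0.1, -0.4]
grip_width: 0.0851
```

Run:
```python
from h import *
stack('top');stack('side');delta(-319,0,150,A+np.pi)
```

```text
top stack mach c [-2.284e+02  1.000e-01] size [150.6 105.4] a 0.14 corners [[-303.79998779296875, 52.599998474121094], [-303.5, -52.79999923706055], [-153.0, -52.400001525878906], [-153.1999969482422, 53.0]]
side stack mach c [-225.7   -1.5] size [109.2 154.1] a 89.35 corners [[-303.29998779296875, -55.20000076293945], [-149.3000030517578, -57.0], [-148.0, 52.20000076293945], [-302.1000061035156, 54.0]]
t 6.95 world [548.2 -73.7 152.7] rpy [ 3.1412e+00 -1.0000e-04  6.2690e-01] mach [[-88.6   0.7]] F [ 1.3  1.1 -0. ] w 0.0852 q7 -1.12
move dx dy dz yaw [ 147.7 -176.8    2.7] -0.871
```

>>> {"op": "move_arm", "data": {
  "moves": "10 -12 -10 -0.05;30 -36 -10 -0.17;52 -62 -10 -0.29;74 -88 -10 -0.41;96 -115 -5 -0.53;118 -141 0 -0.65;138 -165 0 -0.77;150 -179 0 -0.871;150 -179 0 -0.871;150 -179 0 -0.871"
}}

```text
clock: 7.78
position: [0.5648, 0.164, 0.1523]
tool_rot: [-3.141, -0.001, 1.497]
force: [-0.1, -0.8, -0.9]
grip_width: 0.0853
```

Run:
```python
from h import *
stack('side');delta(-322,0,38,A+np.pi)
```

```text
side stack mach c [-226.3   -1.2] size [154.8 110.2] a 0.69 corners [[-304.29998779296875, 53.0], [-303.0, -57.20000076293945], [-148.1999969482422, -55.29999923706055], [-149.60000610351562, 54.79999923706055]]
t 7.83 world [565.  162.4 152.3] rpy [-3.1414e+00 -3.0000e-04  1.4954e+00] mach [[-325.2    0.4]] F [ 0.8 -1.1  0.3] w 0.086 q7 -0.8
move dx dy dz yaw [ -3.2  -0.4 114.3] -0.003
```

Now lower behind the trailing edge, with the tips about 51 mm up, and begin pushing in −x of the tool.

>>> {"op": "move_arm", "data": {
  "moves": "0 0 30 0;-1 0 60 0;-2 0 85 0;-2 0 105 0;-2 0 114 0;-2 0 114 0;-6 0 114 0;-10 0 114 0;-14 0 114 0;-18 0 114 0"
}}

```text
clock: 8.67
position: [0.5643, 0.1433, 0.0396]
tool_rot: [3.14, -0.001, 1.497]
force: [0.3, 5.0, 3.5]
grip_width: 0.0855
```

Run:
```python
from h import *
delta(-253,0,38,A+np.pi)
```

```text
t 8.67 world [564.3 143.3  39.6] rpy [ 3.1395e+00 -1.3000e-03  1.4973e+00] mach [[-306.2    1.1]] F [0.3 5.  3.5] w 0.0855 q7 -0.87
move dx dy dz yaw [-53.2  -1.    1.6] -0.001
```

>>> {"op": "move_arm", "data": {
  "moves": "-5 0 0 0;-10 0 0 0;-15 0 0 0;-20 0 0 0;-25 -1 0 0;-29 -1 0 0;-33 -1 0 0;-37 -1 0 0;-40 -1 0 0;-40 -1 0 0"
}}

```text
clock: 9.5
position: [0.5594, 0.1024, 0.0382]
tool_rot: [-3.141, 0.001, 1.497]
force: [-0.1, -0.6, 0.1]
grip_width: 0.0856
```

```bash
cat > look.py <<'E'
from h import *
import sys
status()
for c in('side','top'):
    p=bot.grab_frame(c);C=cloud(p);m=mac(C.reshape(-1,3)*1000).reshape(*C.shape[:2],2);Z=C[...,2]
    k=(p['z_map']>0)&(Z>.058)&(Z<.068)&(abs(m[...,1])<62)&(m[...,0]>-300)&(m[...,0]<-14)
    print(c)
    for x in range(-290,-20,15):
        kk=k&(abs(m[...,0]-x)<4)
        if kk.sum()>8: print(x,m[kk][:,1].min().round(1),m[kk][:,1].max().round(1),end=' | ')
    kk=k&(abs(m[...,1])<30);print('xrange',m[kk][:,0].min(),m[kk][:,0].max())
    a=p['frame'][100:260,170:370] if c=='side' else p['frame'][120:260,190:390]
    cv2.imwrite(f'pics/{sys.argv[1]}{c}.png',cv2.cvtColor(cv2.resize(a,(400,300),interpolation=cv2.INTER_CUBIC),cv2.COLOR_RGB2BGR))
n=sys.argv[1];cv2.imwrite(f'pics/{n}.png',np.hstack([cv2.imread(f'pics/{n}side.png'),cv2.imread(f'pics/{n}top.png')]))
E
python3 look.py p4
```

```text
t 9.5 world [559.4 102.4  38.2] rpy [-3.1412e+00  7.0000e-04  1.4970e+00] mach [[-265.1   -0.8]] F [-0.1 -0.6  0.1] w 0.0856 q7 -0.81
side
-275 -51.1 45.2 | -260 -59.1 43.6 | -245 -54.9 46.9 | -230 -57.5 45.0 | -215 -56.0 19.8 | -200 -56.2 -24.5 | -185 -55.8 -10.9 | -170 -57.0 42.7 | -155 -56.7 49.6 | -140 -56.7 47.9 | -125 -56.8 49.8 | -110 -59.6 61.4 | xrange -253.11399954363023 -100.51352580128527
top
-155 40.3 51.3 | -140 33.5 48.9 | -125 23.2 50.0 | -110 13.7 61.2 | xrange -132.79958429901288 -106.0237551100874
```

View pics/p4.png

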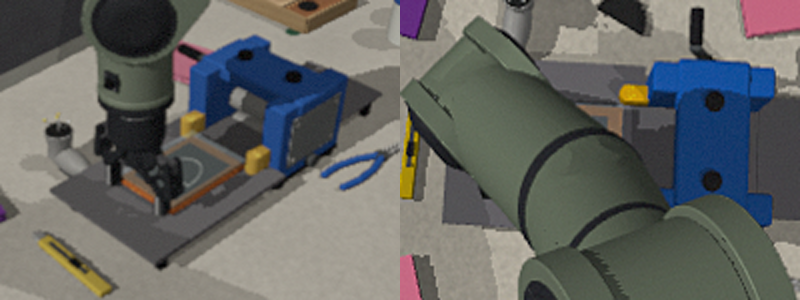

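>>> {"op": "move_arm", "data": {
  "moves": "-3 1 0 0;-6 2 0 0;-9 3 0 0;-12 3 0 0;-16 3 0 0;-20 3 0 0;-24 3 0 0;-28 3 0 0;-32 3 0 0;-32 3 0 0"
}}

```text
clock: 10.43
position: [0.5602, 0.0701, 0.0383]
tool_rot: [-3.142, 0.001, 1.497]
force: [-0.2, 0.5, -0.1]
grip_width: 0.0853
```

```bash
python3 look.py p5
```

```text
t 10.43 world [560.2  70.1  38.3] rpy [-3.1416e+00  6.0000e-04  1.4968e+00] mach [[-232.9    2.3]] F [-0.2  0.5 -0.1] w 0.0853 q7 -0.76
side
-230 -54.2 45.9 | -215 -53.5 49.5 | -200 -53.4 52.1 | -185 -53.4 21.9 | -170 -52.6 25.7 | -155 -52.3 -8.6 | -140 -53.5 40.9 | -125 -52.5 53.3 | -110 -60.2 61.7 | -95 -53.2 56.5 | -80 -43.6 54.7 | xrange -220.4419552946393 -67.73359890595518
top
-110 43.1 60.8 | -95 30.1 56.4 | -80 20.7 55.4 | xrange -88.30442755573003 -72.36196054477448
```

>>> {"op": "move_arm", "data": {
  "moves": "-6 0 0 0;-12 0 0 0;-18 -1 0 0;-24 -1 0 0;-30 -1 0 0;-36 -2 0 0;-42 -2 0 0;-46 -2 0 0;-50 -2 0 0;-50 -2 0 0"
}}

```text
clock: 11.37
position: [0.5545, 0.0204, 0.0383]
tool_rot: [-3.141, 0.001, 1.497]
force: [0.7, -0.5, 0.9]
grip_width: 0.0855
```

```bash
python3 look.py p6
```

```text
t 11.37 world [554.5  20.4  38.3] rpy [-3.1414e+00  6.0000e-04  1.4967e+00] mach [[-182.9    0.2]] F [ 0.7 -0.5  0.9] w 0.0855 q7 -0.69
side
-185 -57.6 42.0 | -170 -54.6 44.0 | -155 -54.8 48.5 | -140 -53.5 -5.6 | -125 -52.9 21.0 | -110 -54.5 -22.4 | -95 -51.6 -11.2 | -80 -43.5 36.7 | -65 -44.5 52.7 | -50 -41.1 54.4 | -35 -31.8 54.6 | xrange -171.78287533349314 -18.47985967564531
top
-50 37.2 56.2 | -35 27.7 51.9 | xrange -36.40112618223774 -36.40112618223774
```

Front is about −22 now; push slowly to the stop, 8–10 mm more, watching the force.

>>> {"op": "move_arm", "data": {
  "moves": "-1 0 0 0;-2 0 0 0;-3 0 0 0;-4 0 0 0;-5 0 0 0;-6 0 0 0;-6.5 0 0 0;-7 0 0 0;-7.5 0 0 0;-8 0 0 0"
}}

```text
clock: 12.3
position: [0.554, 0.0136, 0.0383]
tool_rot: [3.142, -0.0, 1.498]
force: [0.2, 2.5, -0.8]
grip_width: 0.0855
```

```bash
python3 -c "
from h import *
status()"
```

```text
t 12.3 world [554.   13.6  38.3] rpy [ 3.1415 -0.      1.4977] mach [[-176.1    0.3]] F [ 0.2  2.5 -0.8] w 0.0855 q7 -0.67
```

>>> {"op": "move_arm", "data": {
  "moves": "-0.5 0 0 0;-1 0 0 0;-1.5 0 0 0;-2 0 0 0;-2 0 0 0;-2 0 0 0;-2 0 0 0;-2 0 0 0;-2 0 0 0;-2 0 0 0"
}}

```text
clock: 13.13
position: [0.5539, 0.0115, 0.0383]
tool_rot: [3.142, 0.0, 1.498]
force: [-0.2, -0.1, -0.1]
grip_width: 0.0855
```

>>> {"op": "move_arm", "data": {
  "moves": "-0.5 0 0 0;-1 0 0 0;-1.5 0 0 0;-2 0 0 0;-2 0 0 0;-2 0 0 0;-2 0 0 0;-2 0 0 0;-2 0 0 0;-2 0 0 0"
}}

```text
clock: 13.97
position: [0.5538, 0.011, 0.0384]
tool_rot: [3.141, -0.002, 1.499]
force: [0.2, 8.4, -1.1]
grip_width: 0.0858
```

Contact with the rollers: the force rose to 8 N and motion stopped at TCP x ≈ −173.5, against −175 expected. Now I back off and lift.

>>> {"op": "move_arm", "data": {
  "moves": "4 0 0 0;10 0 0 0;16 0 0 0;20 0 -5 0;22 0 -25 0;40 0 -60 0;75 0 -95 0;110 0 -130 0;140 0 -160 0;140 0 -160 0"
}}

```text
clock: 14.8
position: [0.5644, 0.1546, 0.203]
tool_rot: [3.137, -0.004, 1.502]
force: [-0.0, 0.3, 0.4]
grip_width: 0.0854
```

```bash
python3 look.py p7
python3 - <<'E'
from h import *
for c in('side','top'):
    p=bot.grab_frame(c)
    for n in('stack_back','stack'):
        for r in bot.pinpoint(p,n)[:3]:
            for z in (.045,): print(c,n,round(r['conf'],2),mac(at_z(p,r['at'],z)*1000).round(1))
E
```

```text
t 14.8 world [564.4 154.6 203. ] rpy [ 3.1373 -0.0035  1.5016] mach [[-317.5    0.5]] F [-0.   0.3  0.4] w 0.0854 q7 -0.75
side
-155 -55.5 50.7 | -140 -54.5 49.4 | -125 -54.7 50.4 | -110 -54.2 60.8 | -95 -49.6 56.7 | -80 -45.0 55.6 | -65 -45.2 54.5 | -50 -38.9 55.8 | -35 -29.6 57.3 | xrange -164.00304922746204 -14.101134485022678
top
-155 -28.2 51.4 | -140 -43.0 52.4 | -125 -52.4 52.5 | -110 -51.9 60.6 | -95 -51.2 56.1 | -80 -50.5 55.3 | -65 -46.7 55.7 | -50 -45.7 56.5 | -35 -45.5 51.4 | xrange -162.8771340975133 -35.95690525988258
side stack_back 0.79 [[ 45.5 270.4]]
side stack_back 0.76 [[-159.9    3.1]]
side stack_back 0.66 [[-438.5 -181.7]]
side stack 0.85 [[-556.9  -83.7]]
side stack 0.65 [[-72.3  10.3]]
side stack 0.64 [[-427.4 -251.1]]
top stack_back 0.8 [[ 79.9 303.1]]
top stack_back 0.64 [[-412.  -159.1]]
top stack_back 0.61 [[-571.5   -5.8]]
top stack 0.93 [[-452.5  186.8]]
top stack 0.81 [[-401.4 -227.8]]
top stack 0.74 [[-81.2   6.3]]
```

View pics/p7.png

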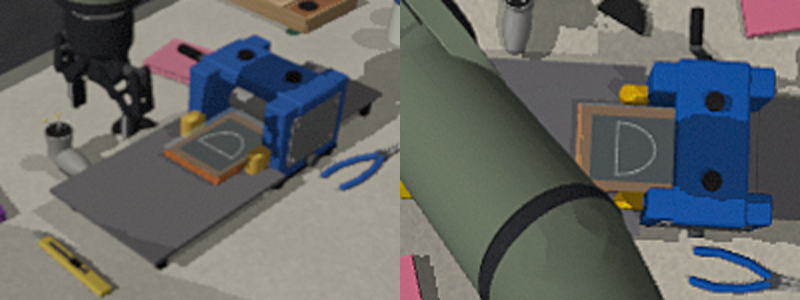

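The trailing edge is at x ≈ −163.5, so the front is at about −14. The visible sides are at −52.4 and +52.5 mm, so the stack is centred and square. The arm is clear, so I hand in.

```bash
python3 -c "
from h import *
print(bot.job_done());status()"
```

```text
the job is handed in; nothing more can be done
None
the job is handed in; nothing more can be done
```

The stack is home against the rollers, square between the guides, and I've handed the job in; no verdict is reported. I pushed it square and central with both open fingertips on its +y side, then slid it in from its trailing edge. At the end it met a firm stop, with about 8 N on the tool. I then backed off, lifted clear and handed in at about 15 s of the 67 s allowed.

**Last checks, in the machine's frame:**
- **Position along the feed:** the trailing edge is at x ≈ −163 to −164 mm, so the leading edge is at about −14 mm. The nominal stop is −14.3 mm. The leading edge itself is hidden under the bridge.
- **Centring and squareness:** the top camera puts the sides at −52.4 and +52.5 mm, so the stack is centred to within about 1 mm. I did not fit its angle again after the last push, but the camera edge readings show no visible skew.
- **Other things:** the last picture shows the crank and the visible bystanders apparently where they were. I did not measure them again.

**Disagreements:**
- The side camera read the stack's edges 1–3 mm off the top camera, about its calibration error.
- The trained network's `stack` and `stack_back` points at the end were 3–10 mm off in y and mixed with look-alikes. I did not use them and relied on the depth data and the contact position instead.
- When turning the tool I once moved the wrong way, over the guides and close to the bridge. No contact force showed.

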